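# Stand the panel support post in its bench socket

## Task

Take the panel support post out of its sloping cradle and stand it upright in the red ring of the bench socket: turn it until the four holes of its flange find the four studs, so that it drops fully home on the stud disc, and let go of it. Leave the cartridge, the screw tub and the bar clamp where they are.

Things in the scene. Friction and masses are not known exactly. Their poses are not given: they have to be found in the camera images.
- post: Loose support post, 150 mm tall, 0.2 to 0.33 kg: 30 x 30 mm square aluminium tube, black rubber on its top 8 mm, on a round yellow flange 84 mm in diameter, 10 mm thick. Origin: centre of the flange's underside; z along the tube to its top, x and y square to its faces. Four through holes, 16 x 16 mm, lie 28 mm from the axis on +x, +y, -x, -y; quarter turns fit alike.
- post_grip (a point): Point on the post's axis 120 mm above the flange's underside, a good place to grip; axes as the post's. In the cradle the post leans 25 degrees on a bed under its -x face, 64 to 91 mm up the tube, between low cheeks 17 mm either side; above 91 mm the tube is free. Raise it 15 to 30 mm along its axis (more: the flange meets the bed), then take it off the bed along post +x.
- cradle: Blue sloping cradle, fixed, base plate 150 x 120 mm. Origin: on the bench, straight below the centre of the post's flange underside (which starts 44 mm above the bench). The post's top leans to the cradle's -x side, roughly towards the robot. No part of the cradle is higher than 122 mm.
- socket: Bench socket, fixed: steel base plate 130 x 130 x 10 mm with a red upright ring, inner diameter 90 mm, outer 106 mm, its top 42 mm above the bench. Origin: on the bench at the ring's axis, z up. A flange that does not match the studs inside rests on them 30 mm above the bench; one that matches within about 6 degrees drops to 16 mm.
- socket_seat (a point): Centre of the black stud disc's top inside the ring, 16 mm above the bench; axes as the socket's. Four brass studs, 10 mm in diameter, 28 mm from the axis, 90 degrees apart, rounded tops 30 mm above the bench. The disc does not turn but sits at an unknown angle: one stud lies within 0.6 rad either way of the socket's x axis. This angle is not reported: see it or feel for it.
- screw_tub: Clear plastic tub with screws, 110 x 110 x 85 mm, loose, not to be disturbed. Origin: centre of its underside.
- clamp: Bar clamp lying flat, 250 x 90 x 26 mm, red handle, loose, not to be disturbed. Origin: on the bench, middle of its bar; bar along its x.
- cartridge: Standing sealant cartridge, 50 mm in diameter, 270 mm tall with its orange nozzle, loose, not to be disturbed. Origin: centre of its underside.
Things that resemble listed ones, but are neither listed nor needed, are in the scene too. Leave any purple or turquoise look-alike of the socket alone. What is shaped like the post but orange is not meant.

How it is judged:
By the outcome, as a careful person would: the job done as asked, in the order asked, and still so for the second after the job is handed in, with the robot touching nothing.
It also fails if it takes over 64 s, if anything falls off the work surface, if the arm or the gripper's body presses on something with over 40 N, if the wrist force passes 120 N, or if a joint passes its speed limit or range.

## Robot

A 6-joint arm with a two-finger parallel gripper is mounted at the origin on the work surface. World frame = base frame: x ahead of the robot, y to its left, z up, the work surface at z = 0. Lengths are in m, angles in rad, forces in N, time in s.
With the tool pointing down it reaches from about 0.35 to 0.775 m from the base axis. Payload 5.5 kg.
Tool frame: the origin (TCP) lies midway between the tips of the shut fingers; the grasp point (between the pads) lies 19 mm behind it (env.tcp_to_grasp is the distance from the TCP to the grasp point, in m); z points along the fingers, y is the direction in which the jaws open and shut (so a half turn about z gives the same grasp; the last joint's range is limited). The gripper opens to 85 mm and grips with 20 to 120 N. Pads are 22 mm wide; open, the fingers measure 114 mm over their backs; the gripper's body (76 mm by 85 mm) begins 54 mm behind the grasp point. The pads swing forward as they close: fully open they stand 13 mm farther back than shut.
Start: joints at [-1.439, 0.313, 0.046, 1.304, 0, 1.431], TCP at [0.154, -0.554, 0.231] pointing down, gripper open.
Joint ranges: [-2.76, 2.76], [-0.86, 1.69], [-1.03, 1.26], [-2.2, 2.34], [-1.47, 1.5], [-3.14, 3.14]. Speed limits (rad/s): [2.57, 2.57, 3.14, 3.14, 3.14, 3.14].

## Interface

Orientations are given as a unit quaternion [w, x, y, z].
In Python, from workcell import get_state, viewer, hand_in, finder, env gives the robot as it stands.
- The arm moves only by the tool arm_command, never from a script. Its argument "motion" is a list of rows, each an object of numbers: "x", "y", "z": the shift along the tool's x, y, z in mm; "rx", "ry", "rz": the turn, a rotation vector about the tool's x, y, z in degrees; "hand": the closure, from -1 (fully open) to 1 (shut). A call has 1 to 10 rows; each row is the pose to reach, as a shift and turn from the pose commanded when the call began, along the tool's axes at that moment; what a row does not reach only later rows make up. A row lasts 1/8 s, in which the tool goes at most 62.5 mm and 10.7 degrees, less where a joint would pass 70% of its speed; a pose out of reach is approached as far as the arm can. A call with a gripper value outside its range is refused whole. The fingers move at their own pace and stop on an object; "force" is the grip in N (left out, the last holds). Time passes only in rows, so rows that repeat a pose let the fingers close. It gives the time, the measured TCP pose, the force and the opening at its end, in the units of the state.
- get_state(): the state, without advancing time (a new reading comes with each control period).
- viewer.read_camera(name): name is "side" or "top"; returns a dict with "image" (400x640x3 uint8, red, green, blue), "z_map" (400x640 float32, m along the optical axis (not along the pixel's ray), 0 where there is no reading), "intrinsics" (3x3 intrinsics, pixels), "k1" (the pictures are not rectified: a ray, as slopes to the right and down, at radius r is drawn at 1 + k1 r^2 times it, then the intrinsics apply), "rvec" (rotation vector, rad) and "tvec" (3), from world to camera coordinates, as OpenCV has them. Camera axes: x right, y down, z forward; pixel columns grow to the right and rows downward; lengths in m; the calibration is good to about 2 mm. A picture is of the moment at which its call begins.
- hand_in(): hands the job in, once; it reports no verdict.
Trained networks look in a picture, given as the dict that the camera call returned (one of the last four; its "shot" number tells which), for a name from the list of things; names that differ only in an ending like _2 or _b are one class to them, and where a whole thing is asked for, a point or a joint stands for the part that bears it (a point fixed in the world has none). Each returns a list of dicts, best first, with "score" (0 to 1); they miss things now and then, are a little off and sometimes report something else, mostly with a low value. They report only what shows in the picture. A call takes as long as a camera call. They do not tell look-alikes from the thing itself.
- finder.find_in(picture, query): "at" ([column, row] in pixels, amid what is visible of it).
- finder.masks_of(picture, query): "region" (400x640 bool, what is visible of it) and "at" ([column, row] in pixels, amid what is visible of it).
The state is a dict: "clock": time; "joint_pos": joint angles; "qvel": joint speeds; "tau": joint torques, N m; "tcp_pos": TCP position; "orientation": TCP orientation; "wrist_force": force on the tool from outside, world axes, zero at the start; "ft_torque": the same for the moment, N m; "finger_gap": finger opening in m.
Only numpy, scipy, OpenCV 4.12 (cv2) and the standard library are available. Lean on these libraries where they do the work, as an engineer would, in place of code of your own. Each camera call takes 0.05 s, during which the arm holds its last target.

## Working session

There is one attempt and no reset: what is moved stays moved. The work goes in short steps, Python scripts to look and compute and a tool call to move; the robot and the scene stay as the last step left them, time stands still between calls to the robot, and variables do not carry over. Pictures are saved under pics/ and viewed, and the job is handed in when it is done.

Besides the shell and the picture viewer there is one more tool, called after "Emit:" as a command line: name --argument value ..., lists and objects as JSON in quotes. arm_command: Moves the arm, as the interface text tells. Its arguments: {"type":"object","properties":{"motion":{"type":"array","items":{"type":"object","properties":{"x":{"type":"number"},"y":{"type":"number"},"z":{"type":"number"},"rx":{"type":"number"},"ry":{"type":"number"},"rz":{"type":"number"},"hand":{"type":"number"}}}},"force":{"type":"number"}},"required":["motion"]}

```bash
ls; mkdir -p pics; cat > h.py <<'E'
import numpy as np, cv2, pickle
from scipy.spatial.transform import Rotation as R
def save(n,im,s=1.25):
    cv2.imwrite('pics/'+n+'.png',cv2.cvtColor(cv2.resize(im,None,fx=s,fy=s,interpolation=cv2.INTER_CUBIC),cv2.COLOR_RGB2BGR))
def world(p,uv,z=None):
    """pixels Nx2 -> world via z_map"""
    uv=np.atleast_2d(uv).astype(float); K=np.array(p['intrinsics']);k=p['k1']
    if z is None: z=p['z_map'][uv[:,1].round().astype(int),uv[:,0].round().astype(int)]
    d=np.array([k,0,0,0,0],float)
    n=cv2.undistortPoints(uv.reshape(-1,1,2),K,d).reshape(-1,2)
    c=np.c_[n*z[:,None],z]
    Rm=cv2.Rodrigues(np.array(p['rvec'],float))[0]
    return (c-np.array(p['tvec']).ravel())@Rm
def proj(p,X):
    return cv2.projectPoints(np.atleast_2d(X).astype(float),np.array(p['rvec'],float),np.array(p['tvec'],float),np.array(p['intrinsics']),np.array([p['k1'],0,0,0,0],float))[0].reshape(-1,2)
def cloud(p):
    v,u=np.mgrid[0:400,0:640]
    W=world(p,np.c_[u.ravel(),v.ravel()]).reshape(400,640,3); W[p['z_map']==0]=np.nan
    return W
E
python3 - <<'E'
from h import *
from workcell import get_state, viewer, finder, env
print(get_state()); print(env.tcp_to_grasp)
for c in('top','side'):
    p=viewer.read_camera(c); pickle.dump(p,open(c+'0.pkl','wb')); save(c+'0',p['image'])
    print(c,p['intrinsics'],p['k1'],p['rvec'],p['tvec'])
    for q in('post','cradle','socket','screw_tub','clamp','cartridge'):
        for r in finder.find_in(p,q): print(q,r['score'],r['at'],world(p,r['at'])[0].round(3))
E
```

```text
pics
{'clock': 0.0, 'joint_pos': array([-1.43859813e+00,  3.14024576e-01,  4.49982288e-02,  1.30359952e+00,
       -1.94691958e-06,  1.43117281e+00]), 'qvel': array([ 0.00035153,  0.00120653,  0.00066332,  0.00128627, -0.00147093,
        0.00047388]), 'tau': array([-3.28114271e-03, -4.80623531e+01,  2.98534906e+01,  1.92985323e-02,
       -2.50090397e-04,  2.91579011e-05]), 'tcp_pos': array([ 0.15429023, -0.5533923 ,  0.23040299]), 'orientation': array([-9.14768090e-04,  9.90777913e-01,  1.35492770e-01,  2.42277063e-06]), 'wrist_force': array([ 0.85325839, -0.82290992,  0.63828764]), 'ft_torque': array([ 0.01075725, -0.02074352, -0.00531401]), 'finger_gap': 0.08526300328910254}
0.0187
top [[461.13541614   0.         320.39652086]
 [  0.         461.13541614 196.40203293]
 [  0.           0.           1.        ]] 0.04254584871792662 [ 2.13417748 -2.19697399  0.07925133] [0.03545694 0.54239516 1.28083897]
post 0.9 [272.3, 172.7] [0.6   0.142 0.128]
post 0.76 [204.6, 241.9] [0.424 0.343 0.046]
cradle 0.64 [279.8, 180.4] [0.591 0.133 0.036]
socket 0.91 [469.6, 302.4] [ 0.238 -0.384  0.
[... 361 characters left out ...]
     374.42380562 199.42435516]
 [  0.           0.           1.        ]] -0.08818811111571735 [ 0.55621386 -2.66110395  1.16743772] [0.49959599 0.20496534 1.21937548]
post 0.68 [305.1, 295.0] [0.435 0.362 0.052]
post 0.62 [287.1, 227.9] [0.582 0.187 0.103]
cradle 0.72 [290.3, 241.5] [0.582 0.176 0.025]
socket 0.7 [366.9, 206.3] [ 0.406 -0.11   0.005]
socket 0.57 [325.9, 177.6] [ 0.598 -0.163  0.044]
socket 0.2 [282.7, 227.1] [0.608 0.172 0.081]
screw_tub 0.6 [284.9, 228.3] [0.597 0.177 0.085]
screw_tub 0.6 [225.7, 278.1] [0.626 0.456 0.148]
screw_tub 0.59 [262.4, 190.7] [ 0.796 -0.002  0.038]
clamp 0.79 [354.9, 154.3] [ 0.556 -0.383  0.024]
cartridge 0.95 [226.1, 277.5] [0.625 0.454 0.149]
```

View pics/top0.png

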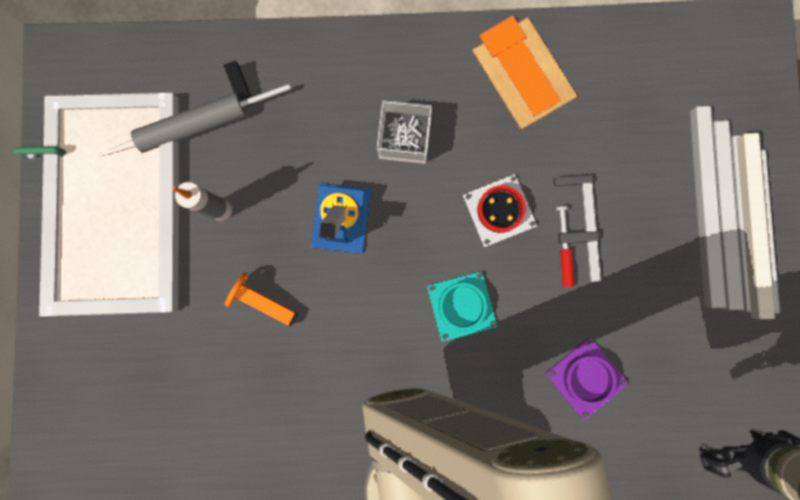

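View pics/side0.png

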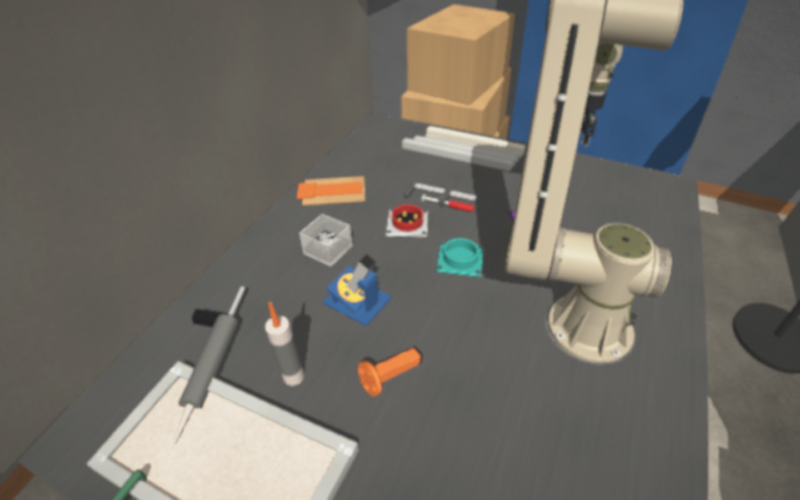

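Candidates in the top view (raw pixels): the post is the grey tube on the yellow flange in the blue cradle at (270,173), and the orange one at (208,239) is a decoy. The socket is the red ring at (402,167). The turquoise one at (369,245) and the purple one at (469,302) are decoys. Next I'll enlarge both to confirm.

```bash
python3 - <<'E'
from h import *
p=pickle.load(open('top0.pkl','rb')); im=p['image']
a=cv2.resize(im[140:205,240:305],(390,390),interpolation=cv2.INTER_CUBIC); b=cv2.resize(im[135:200,368:433],(390,390),interpolation=cv2.INTER_CUBIC)
save('crop0',np.hstack([a,b]),1)
q=pickle.load(open('side0.pkl','rb')); im=q['image']
a=cv2.resize(im[200:265,255:320],(390,390),interpolation=cv2.INTER_CUBIC); b=cv2.resize(im[145:210,295:360],(390,390),interpolation=cv2.INTER_CUBIC)
save('crop1',np.hstack([a,b]),1)
E
```

```text
(no output)
```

View pics/crop0.png

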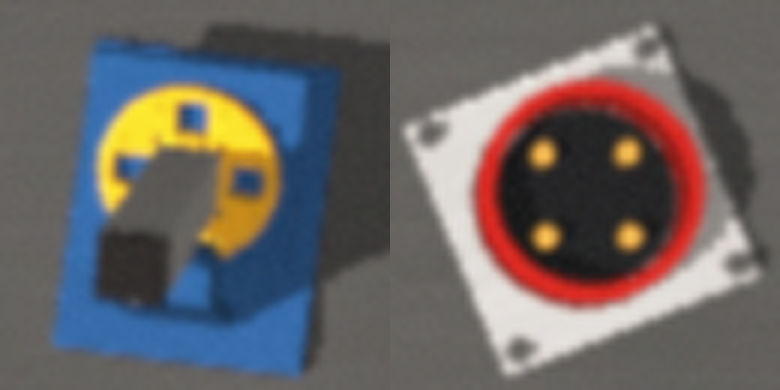

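View pics/crop1.png

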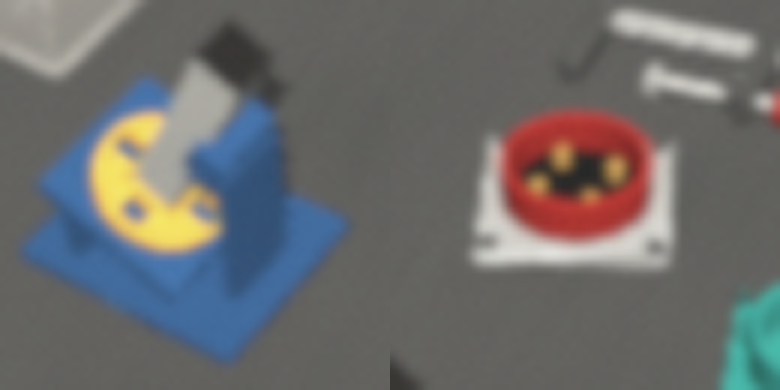

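The crops confirm both: grey post, yellow flange and blue cradle; red ring with four brass studs on a white plate. Now I'll measure.

```bash
cat > meas.py <<'E'
from h import *
def ray(p,uv,z):
    uv=np.atleast_2d(uv).astype(float)
    a=world(p,uv,np.ones(len(uv))); b=world(p,uv,2*np.ones(len(uv)))
    t=(z-a[:,2])/(b-a)[:,2]; return a+(b-a)*t[:,None]
def studs(p,box,pr=True):
    im=p['image'].astype(int); hsv=cv2.cvtColor(p['image'],cv2.COLOR_RGB2HSV)
    m=np.zeros((400,640),bool); u0,u1,v0,v1=box
    m[v0:v1,u0:u1]=1
    b=m&(hsv[...,0]>13)&(hsv[...,0]<28)&(hsv[...,1]>90)&(hsv[...,2]>110)
    n,l,s,c=cv2.connectedComponentsWithStats(b.astype(np.uint8))
    pts=[]
    for i in range(1,n):
        if s[i,4]>=4:
            pts.append(c[i]); 
            if pr: print('stud',c[i].round(1),s[i,4],ray(p,c[i],0.028)[0].round(4))
    return ray(p,np.array(pts),0.028)
E
python3 - <<'E'
from meas import *
p=pickle.load(open('top0.pkl','rb')); q=pickle.load(open('side0.pkl','rb'))
for nm,c,box in(('top',p,(380,425,145,190)),('side',q,(300,350,155,200))):
    W=studs(c,box); ce=W.mean(0); print(nm,'c',ce)
    d=W[:,:2]-ce[:2]; a=np.degrees(np.arctan2(d[:,1],d[:,0])); print('ang mod 90',a%90, 'r',np.hypot(*d.T))
    hsv=cv2.cvtColor(c['image'],cv2.COLOR_RGB2HSV); m=np.zeros((400,640),bool); m[box[2]:box[3],box[0]:box[1]]=1
    r=m&((hsv[...,0]<8)|(hsv[...,0]>172))&(hsv[...,1]>130)
    C=cloud(c)
    X=C[r]; X=X[np.isfinite(X[:,0])]; print('red z',np.percentile(X[:,2],[5,50,95,99]))
    T=X[(X[:,2]>0.038)]; 
    # outer contour at z=.042
    cn,_=cv2.findContours(r.astype(np.uint8),cv2.RETR_EXTERNAL,cv2.CHAIN_APPROX_NONE); cn=max(cn,key=len)[:,0]
    o=ray(c,cn,0.042)
    (x,y),rr=cv2.minEnclosingCircle(o[:,:2].astype(np.float32)); print('enc',x,y,rr, 'mean top pts',T.mean(0),len(T))
    e=cv2.fitEllipse(o[:,:2].astype(np.float32)*1000); print('ell',e)
# flange / tube from both clouds
for nm,c in(('top',p),('side',q)):
    C=cloud(c); hsv=cv2.cvtColor(c['image'],cv2.COLOR_RGB2HSV)
    near=(np.abs(C[...,0]-0.6)<0.12)&(np.abs(C[...,1]-0.14)<0.12)
    yel=near&(hsv[...,0]>20)&(hsv[...,0]<34)&(hsv[...,1]>120)&(hsv[...,2]>90)
    X=C[yel]; m=X.mean(0); n=np.linalg.svd(X-m)[2][2]; n*=np.sign(n[2])
    print(nm,'yellow',len(X),m,'n',n,'tilt',np.degrees(np.arccos(n[2])),'az',np.degrees(np.arctan2(n[1],n[0])))
    blue=near&(hsv[...,0]>100)&(hsv[...,0]<120)&(hsv[...,1]>120)
    X=C[blue]; print('blue z',np.percentile(X[:,2],[1,10,50,90,99]), 'max near', C[near][:,2].max())
E
```

```text
stud [393.1 160.2] 18 [ 0.6397 -0.1891  0.028 ]
stud [407.1 160. ] 20 [ 0.6389 -0.2286  0.028 ]
stud [393.5 174. ] 16 [ 0.6003 -0.1887  0.028 ]
stud [407.5 174. ] 16 [ 0.5991 -0.228   0.028 ]
top c [ 0.61947928 -0.20856967  0.028     ]
ang mod 90 [44.01986403 44.08574974 43.93494197 43.52352977] r [0.0280865  0.0278834  0.02763947 0.02816059]
red z [0.0150854  0.04145644 0.04682426 0.04817616]
enc 0.6186088919639587 -0.2082889825105667 0.053587011992931366 mean top pts [ 0.61900738 -0.20889485  0.04332552] 309
ell ((618.9069213867188, -208.13352966308594), (100.62217712402344, 105.59346771240234), 38.91706848144531)
stud [323.2 171. ] 10 [ 0.6337 -0.2164  0.028 ]
stud [332.1 172.8] 13 [ 0.5953 -0.2193  0.028 ]
stud [319.1 174.9] 8 [ 0.6387 -0.1866  0.028 ]
side c [ 0.62256512 -0.20744556  0.028     ]
ang mod 90 [51.21341331 23.52362764 52.23371553] r [0.01430079 0.02976514 0.02636051]
red z [0.01385918 0.03100371 0.04181245 0.04385055]
enc 0.6109511852264404 -0.19141072034835815 0.06460025161504745 mean top pts [ 0.61189587 -0.19858356  0.04032687] 86
ell ((612.29345703125, -191.8692169189453), (98.0810546875, 128.95469665527344), 23.832988739013672)
top yellow 230 [0.63898685 0.15834983 0.0635145 ] n [0.06307816 0.15739576 0.98551901] tilt 9.762526284636431 az 68.1609890476902
blue z [0.00590962 0.00906341 0.01472155 0.06624962 0.12288405] max near 0.18933822302675024
side yellow 148 [0.62644538 0.17567702 0.05247663] n [-0.4283579   0.06747682  0.90108623] tilt 25.698783756360548 az 171.04807720622696
blue z [0.00438595 0.00686415 0.0167869  0.10238042 0.11740905] max near 0.18514612400772748
```

```bash
cat > fit.py <<'E'
from meas import *
from scipy.optimize import minimize
def post_T(x,y,yaw,tilt=np.radians(25),z=.044):
    Rc=R.from_euler('z',yaw).as_matrix()
    a=np.array([-np.sin(tilt),0,np.cos(tilt)]); px=np.array([np.cos(tilt),0,np.sin(tilt)])
    return Rc@np.c_[px,[0,1,0],a], np.array([x,y,z])
t=np.linspace(0,2*np.pi,60,endpoint=False)
FL=np.vstack([np.c_[.042*np.cos(t),.042*np.sin(t),0*t],np.c_[.042*np.cos(t),.042*np.sin(t),0*t+.01]])
TB=np.array([[sx*.015,sy*.015,z] for sx in(-1,1) for sy in(-1,1) for z in(.01,.15)])
def sil(p,Rm,o,S=4,parts=(FL,TB)):
    m=np.zeros((400*S,640*S),np.uint8)
    for P in parts:
        h=cv2.convexHull(((proj(p,P@Rm.T+o)+.5)*S).astype(np.float32)).round().astype(np.int32)
        cv2.fillConvexPoly(m,h,1)
    return cv2.resize(m.astype(np.float32),(640,400),interpolation=cv2.INTER_AREA)
E
python3 - <<'E'
from fit import *
from workcell import viewer, finder
D=[]
for c in('top','side'):
    p=viewer.read_camera(c)
    for r in finder.masks_of(p,'post'):
        print(c,r['score'],r['at'],r['region'].sum())
        if np.hypot(*(np.array(r['at'])-([272,172] if c=='top' else [288,228])))<15: D.append((c,p,r['region'])); break
    for r in finder.masks_of(p,'cradle'):
        print(c,'cradle',r['score'],r['at'],r['region'].sum())
        if r['score']>.5 and c=='top': cr=r['region']; pt=p
pickle.dump((D,cr),open('masks.pkl','wb'))
for c,p,m in D:
    im=p['image'].copy(); cn,_=cv2.findContours(m.astype(np.uint8),cv2.RETR_EXTERNAL,cv2.CHAIN_APPROX_NONE)
    u,v=(272,172) if c=='top' else (288,232)
    s=im[v-35:v+35,u-35:u+35]; s=cv2.resize(s,(420,420),interpolation=cv2.INTER_CUBIC)
    mm=cv2.resize(m[v-35:v+35,u-35:u+35].astype(np.uint8),(420,420),interpolation=cv2.INTER_NEAREST)
    cn,_=cv2.findContours(mm,cv2.RETR_EXTERNAL,cv2.CHAIN_APPROX_NONE); cv2.drawContours(s,cn,-1,(255,0,255),1)
    save('mask_'+c,s,1)
E
```

```text
top 0.9 [206.9, 241.8] 729
top 0.86 [269.3, 173.2] 735
top cradle 0.73 [276.6, 181.4] 1516
side 0.85 [285.9, 225.4] 506
side cradle 0.81 [288.6, 242.6] 1115
```

```bash
python3 - <<'E'
import cv2,numpy as np
cv2.imwrite('pics/masks.png',np.hstack([cv2.imread('pics/mask_top.png')[:, :390],cv2.imread('pics/mask_side.png')[:,:390]]))
E
cat > fit2.py <<'E'
from fit import *
D,cr=pickle.load(open('masks.pkl','rb'))
def cost(v,which,ret=False):
    s=0
    Rm,o=post_T(v[0],v[1],v[2])
    for c,p,m in D:
        if c not in which: continue
        # use colour-class masks
        S=sil(p,Rm,o,3); y=YG[c]
        s+=np.abs(S-y)[W[c]].sum()/y.sum()
    return s
YG={};W={}
for c,p,m in D:
    k=np.ones((3,3),np.uint8)
    mm=cv2.morphologyEx(m.astype(np.uint8),cv2.MORPH_CLOSE,np.ones((5,5),np.uint8))
    YG[c]=mm.astype(np.float32); W[c]=np.ones((400,640),bool)
for which in(('top',),('side',),('top','side')):
    best=None
    for yaw0 in np.radians([-20,-8,4]):
        r=minimize(cost,[.63,.16,yaw0],args=(which,),method='Nelder-Mead',options=dict(initial_simplex=np.array([[.63,.16,yaw0],[.64,.16,yaw0],[.63,.17,yaw0],[.63,.16,yaw0+.15]]),xatol=1e-4,fatol=1e-4))
        if best is None or r.fun<best.fun: best=r
    print(which,best.x[:2].round(4),np.degrees(best.x[2]).round(1),best.fun)
E
python3 fit2.py
python3 - <<'E'
from fit import *
D,cr=pickle.load(open('masks.pkl','rb')); p=D[0][1]; C=cloud(p)
hsv=cv2.cvtColor(p['image'],cv2.COLOR_RGB2HSV)
b=(hsv[...,0]>100)&(hsv[...,0]<120)&(hsv[...,1]>110)&(np.abs(C[...,0]-.6)<.12)&(np.abs(C[...,1]-.14)<.12)
m=b|cr
cn,_=cv2.findContours(m.astype(np.uint8),cv2.RETR_EXTERNAL,cv2.CHAIN_APPROX_NONE); cn=max(cn,key=len)[:,0]
o=ray(p,cn,.01); print(cv2.minAreaRect((o[:,:2]*1000).astype(np.float32)))
E
```

```text
('top',) [0.6267 0.1548] -6.7 0.08340295404195786
('side',) [0.6245 0.1568] -8.8 0.24677246809005737
('top', 'side') [0.6257 0.1559] -5.2 0.3637315630912781
((613.885498046875, 155.36666870117188), (124.54698944091797, 151.9824676513672), 81.01947784423828)
```

View pics/masks.png

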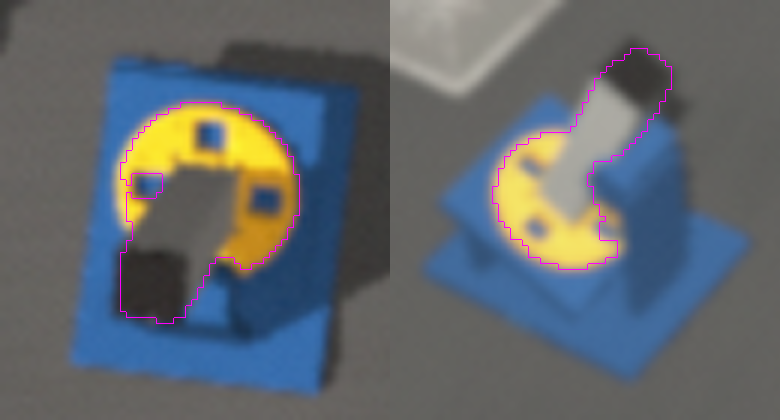

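```bash
python3 - <<'E'
from fit import *
from scipy.optimize import least_squares
D,cr=pickle.load(open('masks.pkl','rb')); p=D[0][1]
# top holes in crop /6 + offset (crop origin 237,137); pixel centre convention
H=np.array([[212,135],[148,185],[266,200]])/6.-.5+[237,137]
M=np.array([[.028,0,.0085],[0,.028,.0085],[0,-.028,.0085]])
f=lambda v:(proj(p,M@post_T(*v)[0].T+post_T(*v)[1])-H).ravel()
r=least_squares(f,[.626,.155,-.13],x_scale=[.01,.01,.1]); print(r.x[:2],np.degrees(r.x[2]),r.fun.round(2))
for v in ([.6262,.1553,np.radians(-7.5)],):
    Rm,o=post_T(*v)
    tiles=[]
    for c,p,m in D:
        u,w=(272,172) if c=='top' else (288,232); k=6
        s=cv2.resize(p['image'][w-35:w+35,u-35:u+35],(420,420),interpolation=cv2.INTER_CUBIC)
        def dr(P,col):
            q=((proj(p,P@Rm.T+o)+.5-[u-35,w-35])*k).round().astype(np.int32); cv2.polylines(s,[q],True,col,1)
        dr(FL[60:],(255,0,255)); dr(FL[:60],(0,255,0))
        for sx,sy in((1,0),(0,1),(-1,0),(0,-1)):
            dr(np.array([[sx*.028+a*.008,sy*.028+b*.008,.01] for a,b in((1,1),(1,-1),(-1,-1),(-1,1))]),(255,0,0))
        for z in(.01,.15): dr(np.array([[a*.015,b*.015,z] for a,b in((1,1),(1,-1),(-1,-1),(-1,1))]),(0,255,255))
        tiles.append(s[:,:400])
    save('ov',np.hstack(tiles),1)
E
```

```text
[0.62637572 0.15438685] -9.209152639736416 [-0.06 -0.04 -0.05 -0.02  0.1   0.06]
```

View pics/ov.png

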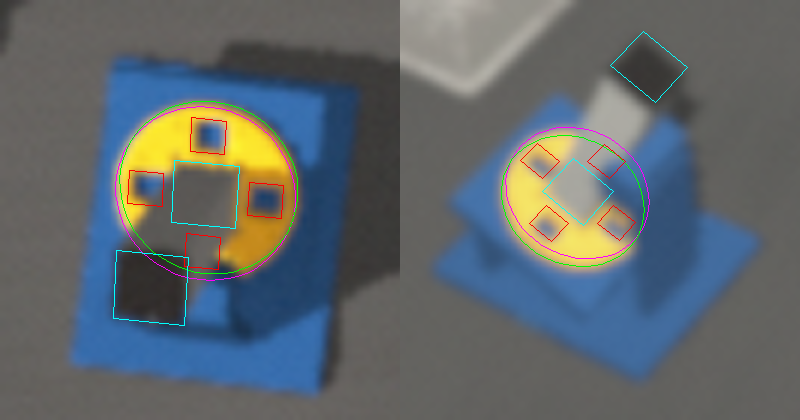

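```bash
cat > go.py <<'E'
from fit import *
from workcell import get_state
V=[.6262,.155,np.radians(-8.5)]
def qR(q): return R.from_quat([q[1],q[2],q[3],q[0]])
def rel(Rt,pt,st=None):
    st=st or get_state(); Rc=qR(st['orientation'])
    d=Rc.inv().apply(np.array(pt)-st['tcp_pos'])*1000; rv=(Rc.inv()*R.from_matrix(Rt)).as_rotvec(degrees=True)
    print('shift',d.round(1),'rot',rv.round(2)); return d,rv
def grasp(h,dx=0):
    Rm,o=post_T(*V); return np.c_[-Rm[:,0],Rm[:,1],-Rm[:,2]], o+Rm[:,2]*h+Rm[:,0]*dx
def down(az):
    c,s=np.cos(np.radians(az)),np.sin(np.radians(az)); return np.array([[c,s,0],[s,-c,0],[0,0,-1.]])
def rp():
    s=get_state(); print('t',s['clock'],'tcp',s['tcp_pos'].round(4),'az_x',np.degrees(np.arctan2(*qR(s['orientation']).as_matrix()[[1,0],0])).round(2),'z',qR(s['orientation']).as_matrix()[:,2].round(3),'q',s['joint_pos'].round(3),'f',s['wrist_force'].round(1),s['ft_torque'].round(2),'gap',round(s['finger_gap'],4))
E
python3 - <<'E'
from go import *
rp(); rel(down(100),[.40,-.20,.34]); print(grasp(.2),grasp(.101))
E
```

```text
t 1.0 tcp [ 0.1544 -0.554   0.2314] az_x 15.57 z [ 0. -0. -1.] q [-1.439  0.313  0.046  1.304  0.     1.431] f [ 0.5  0.  -0.4] [-0.01  0.04 -0.  ] gap 0.0856
shift [ 331.6 -275.  -108.7] rot [ 1.000e-02  1.000e-02 -8.443e+01]
(array([[-0.89635278,  0.14780941,  0.41797617],
       [ 0.13396082,  0.98901586, -0.06246696],
       [-0.42261826,  0.        , -0.90630779]]), array([0.54260477, 0.16749339, 0.22526156])) (array([[-0.89635278,  0.14780941,  0.41797617],
       [ 0.13396082,  0.98901586, -0.06246696],
       [-0.42261826,  0.        , -0.90630779]]), array([0.58398441, 0.16130916, 0.13553709]))
```

Emit:
arm_command --motion '[{"x":0,"y":0,"z":-60,"rz":-10},{"x":332,"y":-275,"z":-109,"rz":-84},{"x":332,"y":-275,"z":-109,"rz":-84},{"x":332,"y":-275,"z":-109,"rz":-84},{"x":332,"y":-275,"z":-109,"rz":-84},{"x":332,"y":-275,"z":-109,"rz":-84},{"x":332,"y":-275,"z":-109,"rz":-84},{"x":332,"y":-275,"z":-109,"rz":-84},{"x":332,"y":-275,"z":-109,"rz":-84},{"x":332,"y":-275,"z":-109,"rz":-84}]'

```text
invalid input at $.motion[0]: expected keys x, y, z, rx, ry, rz, hand
```

```bash
python3 - <<'E'
from go import *
rp(); R_,t=grasp(.20); rel(R_,t)
E
```

```text
t 1.0 tcp [ 0.1544 -0.554   0.2314] az_x 15.57 z [ 0. -0. -1.] q [-1.439  0.313  0.046  1.304  0.     1.431] f [ 0.5  0.  -0.4] [-0.01  0.04 -0.  ] gap 0.0856
shift [ 567.6 -590.8    6. ] rot [ -33.84   -7.2  -152.64]
```

Emit:
arm_command --motion '[{"x":0,"y":0,"z":-60,"rx":0,"ry":0,"rz":-10,"hand":-1},{"x":332,"y":-275,"z":-109,"rx":0,"ry":0,"rz":-84,"hand":-1},{"x":332,"y":-275,"z":-109,"rx":0,"ry":0,"rz":-84,"hand":-1},{"x":332,"y":-275,"z":-109,"rx":0,"ry":0,"rz":-84,"hand":-1},{"x":332,"y":-275,"z":-109,"rx":0,"ry":0,"rz":-84,"hand":-1},{"x":332,"y":-275,"z":-109,"rx":0,"ry":0,"rz":-84,"hand":-1},{"x":332,"y":-275,"z":-109,"rx":0,"ry":0,"rz":-84,"hand":-1},{"x":332,"y":-275,"z":-109,"rx":0,"ry":0,"rz":-84,"hand":-1},{"x":332,"y":-275,"z":-109,"rx":0,"ry":0,"rz":-84,"hand":-1},{"x":332,"y":-275,"z":-109,"rx":0,"ry":0,"rz":-84,"hand":-1}]'

```text
clock: 2.25
tcp_pos: [0.4004, -0.1998, 0.3403]
orientation: [0.0, 0.645, 0.764, -0.0]
wrist_force: [0.1, 0.6, 0.2]
finger_gap: 0.0854
```

```bash
python3 - <<'E'
from go import *
rp(); R_,t=grasp(.21); rel(R_,t)
E
```

```text
t 2.25 tcp [ 0.4004 -0.1998  0.3403] az_x 99.6 z [-0.    -0.001 -1.   ] q [-0.642  0.054 -0.008  1.508 -0.     0.761] f [0.1 0.6 0.2] [-0.03  0.08  0.01] gap 0.0854
shift [339.8 197.4 105.8] rot [-15.7  -21.59 -70.69]
```

Emit:
arm_command --motion '[{"x":340,"y":197,"z":50,"rx":-15.7,"ry":-21.6,"rz":-70.7,"hand":-1},{"x":340,"y":197,"z":50,"rx":-15.7,"ry":-21.6,"rz":-70.7,"hand":-1},{"x":340,"y":197,"z":50,"rx":-15.7,"ry":-21.6,"rz":-70.7,"hand":-1},{"x":340,"y":197,"z":50,"rx":-15.7,"ry":-21.6,"rz":-70.7,"hand":-1},{"x":340,"y":197,"z":50,"rx":-15.7,"ry":-21.6,"rz":-70.7,"hand":-1},{"x":340,"y":197,"z":50,"rx":-15.7,"ry":-21.6,"rz":-70.7,"hand":-1},{"x":340,"y":197,"z":50,"rx":-15.7,"ry":-21.6,"rz":-70.7,"hand":-1},{"x":340,"y":197,"z":106,"rx":-15.7,"ry":-21.6,"rz":-70.7,"hand":-1},{"x":340,"y":197,"z":106,"rx":-15.7,"ry":-21.6,"rz":-70.7,"hand":-1},{"x":340,"y":197,"z":106,"rx":-15.7,"ry":-21.6,"rz":-70.7,"hand":-1}]'

```text
clock: 3.5
tcp_pos: [0.5398, 0.1669, 0.2363]
orientation: [0.217, 0.074, 0.973, -0.016]
wrist_force: [0.4, 0.4, -0.0]
finger_gap: 0.0856
```

```bash
python3 - <<'E'
from go import *
from workcell import viewer
rp(); R_,t=grasp(.101); rel(R_,t)
for c in('top','side'):
    p=viewer.read_camera(c); pickle.dump(p,open(c+'1.pkl','wb'))
    u,v=(265,175) if c=='top' else (295,215)
    save(c+'1',p['image'][v-70:v+70,u-70:u+70],4)
cv2.imwrite('pics/pre.png',np.hstack([cv2.imread('pics/top1.png'),cv2.imread('pics/side1.png')])[:, ::1]) if 0 else None
a,b=[cv2.resize(cv2.imread(f'pics/{c}1.png'),(400,400)) for c in('top','side')]; cv2.imwrite('pics/pre.png',np.hstack([a,b]))
E
```

```text
t 3.5 tcp [0.5398 0.1669 0.2363] az_x 171.28 z [ 0.42  -0.063 -0.905] q [ 0.245 -0.012 -0.429  0.746 -0.164  0.363] f [ 0.4  0.4 -0. ] [ 0.04  0.27 -0.  ] gap 0.0856
shift [  2.5   1.1 110.1] rot [-0.02  0.14 -0.2 ]
```

View pics/pre.png

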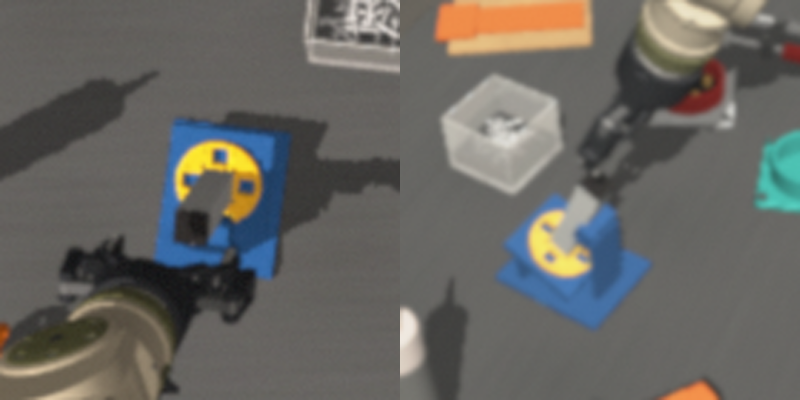

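Emit:
arm_command --motion '[{"x":2.5,"y":1,"z":50,"rx":0,"ry":0,"rz":0,"hand":-1},{"x":2.5,"y":1,"z":80,"rx":0,"ry":0,"rz":0,"hand":-1},{"x":2.5,"y":1,"z":108,"rx":0,"ry":0,"rz":0,"hand":-1},{"x":2.5,"y":1,"z":108,"rx":0,"ry":0,"rz":0,"hand":-1}]' --force 60

```text
clock: 4.1
tcp_pos: [0.5823, 0.1621, 0.1355]
orientation: [0.216, 0.073, 0.974, -0.016]
wrist_force: [-0.5, -0.9, -0.3]
finger_gap: 0.0854
```

```bash
python3 - <<'E'
from go import *
from workcell import viewer
rp(); R_,t=grasp(.101); rel(R_,t)
for c in('top','side'):
    p=viewer.read_camera(c); pickle.dump(p,open(c+'1.pkl','wb'))
    u,v=(270,175) if c=='top' else (295,215)
    save(c+'1',p['image'][v-50:v+50,u-50:u+50],4)
a,b=[cv2.resize(cv2.imread(f'pics/{c}1.png'),(400,400)) for c in('top','side')]; cv2.imwrite('pics/pre2.png',np.hstack([a,b]))
E
```

```text
t 4.1 tcp [0.5823 0.1621 0.1355] az_x 171.39 z [ 0.418 -0.063 -0.906] q [ 0.214  0.141 -0.527  0.491 -0.151  0.332] f [-0.5 -0.9 -0.3] [ 0.    0.39 -0.  ] gap 0.0854
shift [-1.7 -0.5  0.7] rot [-0.03 -0.   -0.1 ]
```

View pics/pre2.png

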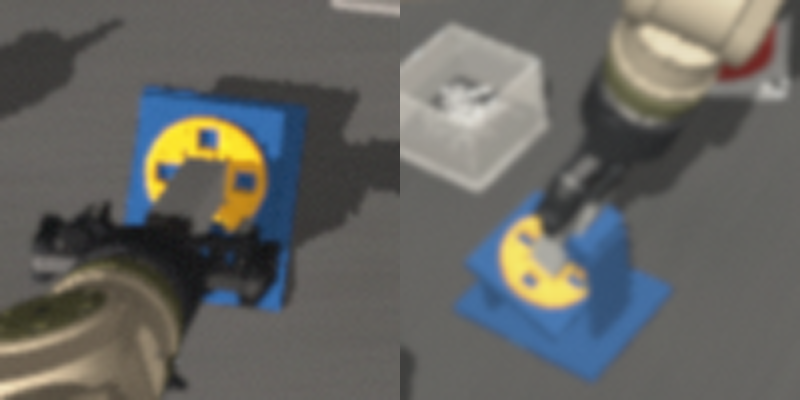

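Both views show the fingers on either side of the tube, with the flange untouched. The pose error is under 2 mm, so I'll close.

Emit:
arm_command --motion '[{"x":0,"y":0,"z":0,"rx":0,"ry":0,"rz":0,"hand":1},{"x":0,"y":0,"z":0,"rx":0,"ry":0,"rz":0,"hand":1},{"x":0,"y":0,"z":0,"rx":0,"ry":0,"rz":0,"hand":1},{"x":0,"y":0,"z":0,"rx":0,"ry":0,"rz":0,"hand":1},{"x":0,"y":0,"z":0,"rx":0,"ry":0,"rz":0,"hand":1},{"x":0,"y":0,"z":0,"rx":0,"ry":0,"rz":0,"hand":1}]' --force 60

```text
clock: 4.95
tcp_pos: [0.5812, 0.1627, 0.1361]
orientation: [0.216, 0.072, 0.973, -0.016]
wrist_force: [-4.4, -1.2, 5.8]
finger_gap: 0.0296
```

```bash
python3 - <<'E'
from go import *
rp(); 
E
```

```text
t 4.95 tcp [0.5812 0.1627 0.1361] az_x 171.48 z [ 0.419 -0.062 -0.906] q [ 0.215  0.138 -0.53   0.491 -0.151  0.332] f [-4.4 -1.2  5.8] [-0.16  0.59 -0.03] gap 0.0296
```

Gripped, at a gap of 29.6 mm. I'll raise 22 mm along the axis (-z), then come off the bed along post +x, which is tool -x.

Emit:
arm_command --motion '[{"x":0,"y":0,"z":-8,"rx":0,"ry":0,"rz":0,"hand":1},{"x":0,"y":0,"z":-16,"rx":0,"ry":0,"rz":0,"hand":1},{"x":0,"y":0,"z":-22,"rx":0,"ry":0,"rz":0,"hand":1},{"x":0,"y":0,"z":-22,"rx":0,"ry":0,"rz":0,"hand":1}]'

```text
clock: 5.45
tcp_pos: [0.5719, 0.1643, 0.156]
orientation: [0.216, 0.072, 0.974, -0.016]
wrist_force: [0.7, 0.4, -0.5]
finger_gap: 0.0294
```

```bash
python3 - <<'E'
from go import *
rp(); 
E
```

```text
t 5.45 tcp [0.5719 0.1643 0.156 ] az_x 171.48 z [ 0.419 -0.062 -0.906] q [ 0.222  0.103 -0.515  0.541 -0.153  0.339] f [ 0.7  0.4 -0.5] [ 0.03  0.07 -0.  ] gap 0.0294
```

Emit:
arm_command --motion '[{"x":-15,"y":0,"z":0,"rx":0,"ry":0,"rz":0,"hand":1},{"x":-35,"y":0,"z":0,"rx":0,"ry":0,"rz":0,"hand":1},{"x":-55,"y":0,"z":0,"rx":0,"ry":0,"rz":0,"hand":1},{"x":-70,"y":0,"z":0,"rx":0,"ry":0,"rz":0,"hand":1},{"x":-70,"y":0,"z":0,"rx":0,"ry":0,"rz":0,"hand":1}]'

```text
clock: 6.08
tcp_pos: [0.6358, 0.1544, 0.1848]
orientation: [0.216, 0.073, 0.974, -0.016]
wrist_force: [-0.2, -0.3, -3.2]
finger_gap: 0.0296
```

```bash
python3 - <<'E'
from go import *
from workcell import viewer
rp()
for c in('top','side'):
    p=viewer.read_camera(c); pickle.dump(p,open(c+'1.pkl','wb'))
    u,v=(280,165) if c=='top' else (285,205)
    save(c+'1',p['image'][v-60:v+60,u-60:u+60],4)
a,b=[cv2.resize(cv2.imread(f'pics/{c}1.png'),(400,400)) for c in('top','side')]; cv2.imwrite('pics/lift.png',np.hstack([a,b]))
rel(down(171.5),[.52,.08,.30])
E
```

```text
t 6.075 tcp [0.6358 0.1544 0.1848] az_x 171.44 z [ 0.418 -0.062 -0.906] q [ 0.178  0.183 -0.344  0.629 -0.136  0.299] f [-0.2 -0.3 -3.2] [ 0.2   0.73 -0.  ] gap 0.0296
shift [  43.2  -90.6 -148.3] rot [-2.000e-02  2.485e+01 -1.000e-02]
```

View pics/lift.png

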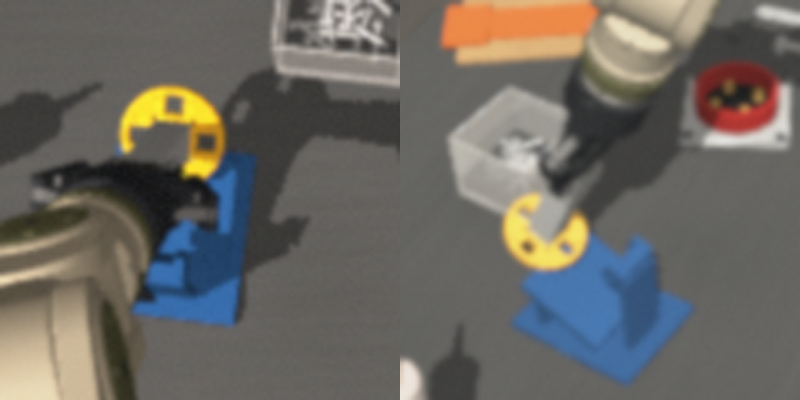

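```bash
python3 - <<'E'
from go import *
rel(down(133.9),[.619,-.2085,.25])
rel(np.array(qR(get_state()['orientation']).as_matrix()),get_state()['tcp_pos']+[0,0,.1])
E
```

```text
shift [ -63.4 -361.2  -43.8] rot [ 8.14 23.96 36.99]
shift [-42.   -0.  -90.7] rot [ 0. -0. -0.]
```

Emit:
arm_command --motion '[{"x":-25,"y":0,"z":-54,"rx":0,"ry":0,"rz":0,"hand":1},{"x":-42,"y":0,"z":-91,"rx":0,"ry":0,"rz":0,"hand":1},{"x":-50,"y":-50,"z":-85,"rx":1,"ry":5,"rz":6,"hand":1},{"x":-54,"y":-100,"z":-80,"rx":2,"ry":9,"rz":12,"hand":1},{"x":-56,"y":-150,"z":-72,"rx":4,"ry":13,"rz":18,"hand":1},{"x":-58,"y":-200,"z":-66,"rx":5,"ry":17,"rz":24,"hand":1},{"x":-60,"y":-250,"z":-60,"rx":6,"ry":20,"rz":30,"hand":1},{"x":-62,"y":-310,"z":-52,"rx":7,"ry":22,"rz":34,"hand":1},{"x":-63.4,"y":-361,"z":-44,"rx":8.14,"ry":23.96,"rz":37,"hand":1},{"x":-63.4,"y":-361,"z":-44,"rx":8.14,"ry":23.96,"rz":37,"hand":1}]'

```text
clock: 7.42
tcp_pos: [0.6188, -0.2121, 0.2487]
orientation: [-0.0, 0.394, 0.919, 0.0]
wrist_force: [-0.2, 0.2, -3.9]
finger_gap: 0.0294
```

```bash
python3 - <<'E'
from go import *
from workcell import viewer
rp(); rel(down(133.9),[.619,-.2085,.25])
for c in('top','side'):
    p=viewer.read_camera(c); pickle.dump(p,open(c+'2.pkl','wb'))
    u,v=(401,165) if c=='top' else (325,155)
    save(c+'2',p['image'][v-60:v+60,u-60:u+60],4)
a,b=[cv2.resize(cv2.imread(f'pics/{c}2.png'),(400,400)) for c in('top','side')]; cv2.imwrite('pics/over.png',np.hstack([a,b]))
E
```

```text
t 7.425 tcp [ 0.6188 -0.2121  0.2487] az_x 133.57 z [-0.001  0.001 -1.   ] q [-0.453  0.473  0.326  1.424  0.     0.357] f [-0.2  0.2 -3.9] [ 0.1   0.01 -0.01] gap 0.0294
shift [ 2.5  2.6 -1.3] rot [-0.   -0.06 -0.33]
```

View pics/over.png

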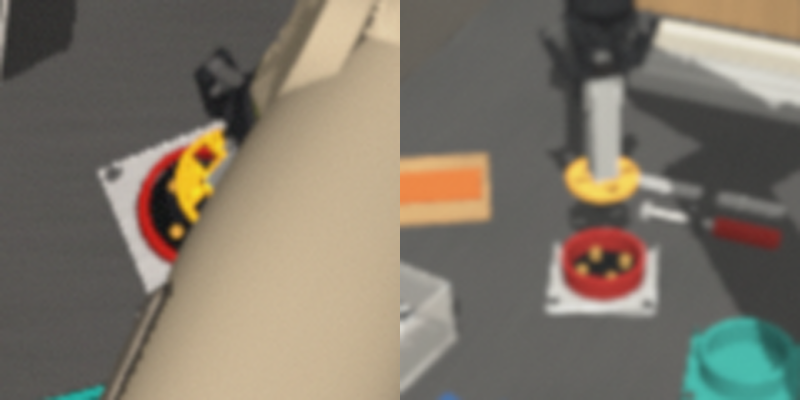

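```bash
cat > side.py <<'E'
from go import *
def hullmask(m,S=3):
    n,l,s,c=cv2.connectedComponentsWithStats(m.astype(np.uint8)); 
    keep=np.isin(l,[i for i in range(1,n) if s[i,4]>15])
    cn=np.argwhere(keep)[:,::-1].astype(np.int32); o=np.zeros(m.shape,np.uint8); cv2.fillConvexPoly(o,cv2.convexHull(cn),1); return o.astype(np.float32),keep
def cyl(r,z0,z1): return np.vstack([np.c_[r*np.cos(t),r*np.sin(t),0*t+z0],np.c_[r*np.cos(t),r*np.sin(t),0*t+z1]])
def fitc(p,mask,P,z,x0):
    f=lambda v: np.abs(sil(p,np.eye(3),np.array([v[0],v[1],z]),4,(P,))-mask).sum()/mask.sum()
    r=minimize(f,x0,method='Nelder-Mead',options=dict(initial_simplex=np.array([x0,[x0[0]+.01,x0[1]],[x0[0],x0[1]+.01]]),xatol=1e-4,fatol=1e-5)); return r.x,r.fun
def run(p,zf,win):
    hsv=cv2.cvtColor(p['image'],cv2.COLOR_RGB2HSV); u0,u1,v0,v1=win
    m=np.zeros((400,640),bool); m[v0:v1,u0:u1]=1
    y=m&(hsv[...,0]>18)&(hsv[...,0]<34)&(hsv[...,1]>90)&(hsv[...,2]>100)
    red=m&((hsv[...,0]<8)|(hsv[...,0]>172))&(hsv[...,1]>110)
    return y,red
E
python3 - <<'E'
from side import *
p=pickle.load(open('side2.pkl','rb'))
y,_=run(p,0,(310,340,138,160)); _,r=run(p,0,(305,345,158,190))
# only red ring above base
hy,ky=hullmask(y); hr,kr=hullmask(r)
print(ky.sum(),kr.sum())
for z in(.143,.147,.151): print('flange',z,fitc(p,hy,cyl(.042,0,.01),z,[.62,-.21]))
print('ring',fitc(p,hr,cyl(.053,.010,.042),0,[.62,-.21]))
E
```

```text
175 332
flange 0.143 (array([ 0.62204045, -0.21249957]), np.float64(0.0864415317773819))
flange 0.147 (array([ 0.61921848, -0.20771704]), np.float64(0.09198588877916336))
flange 0.151 (array([ 0.61710035, -0.20248803]), np.float64(0.09652217477560043))
ring (array([ 0.62056113, -0.20975502]), np.float64(0.1018415167927742))
```

```bash
python3 - <<'E'
from side import *
p=pickle.load(open('side2.pkl','rb')); C=cloud(p)
y,_=run(p,0,(310,340,138,160)); X=C[cv2.erode(y.astype(np.uint8),np.ones((3,3)))>0]; print(X.mean(0),np.median(X,0),len(X))
rel(down(133.9),[.6178,-.2085,.156])
E
```

```text
[ 0.6167272  -0.20026698  0.14790508] [ 0.60862813 -0.19443974  0.15458155] 93
shift [ 0.8 -1.3 94.3] rot [ 0.11 -0.01 -0.06]
```

Emit:
arm_command --motion '[{"x":0.8,"y":-1.3,"z":40,"rx":0,"ry":0,"rz":0,"hand":1},{"x":0.8,"y":-1.3,"z":75,"rx":0,"ry":0,"rz":0,"hand":1},{"x":0.8,"y":-1.3,"z":92,"rx":0,"ry":0,"rz":0,"hand":1},{"x":0.8,"y":-1.3,"z":92,"rx":0,"ry":0,"rz":0,"hand":1},{"x":0.8,"y":-1.3,"z":92,"rx":0,"ry":0,"rz":0,"hand":1}]'

```text
clock: 8.15
tcp_pos: [0.6191, -0.2074, 0.1609]
orientation: [0.002, 0.391, 0.92, 0.001]
wrist_force: [-1.5, -0.2, -2.7]
finger_gap: 0.0292
```

```bash
python3 - <<'E'
from side import *
from workcell import viewer
rp()
for c in('top','side'):
    p=viewer.read_camera(c); pickle.dump(p,open(c+'3.pkl','wb'))
    u,v=(401,165) if c=='top' else (325,165)
    save(c+'3',p['image'][v-35:v+35,u-35:u+35],6)
a,b=[cv2.resize(cv2.imread(f'pics/{c}3.png'),(400,400)) for c in('top','side')]; cv2.imwrite('pics/over3.png',np.hstack([a,b]))
E
```

```text
t 8.15 tcp [ 0.6191 -0.2074  0.1609] az_x 133.98 z [ 0.005 -0.001 -1.   ] q [-4.470e-01  4.870e-01  1.330e-01  1.212e+00  1.000e-03  3.560e-01] f [-1.5 -0.2 -2.7] [-0.06  0.   -0.03] gap 0.0292
```

View pics/over3.png

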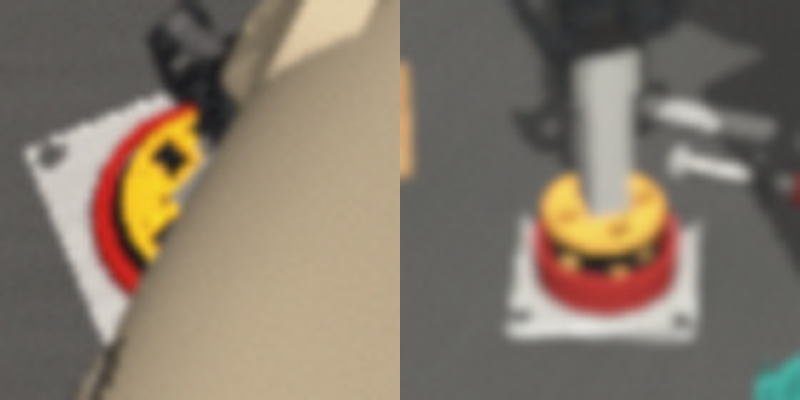

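```bash
cat > arc.py <<'E'
from side import *
from scipy.optimize import least_squares
def arcs(p,zf,win=(380,430,140,195)):
    """left-edge subpixel of flange & ring in top view -> circle centre with fixed radius"""
    im=p['image'].astype(float); hsv=cv2.cvtColor(p['image'],cv2.COLOR_RGB2HSV)
    m=np.zeros((400,640),bool); m[win[2]:win[3],win[0]:win[1]]=1
    y=m&(hsv[...,0]>16)&(hsv[...,0]<34)&(hsv[...,1]>90)&(hsv[...,2]>120)
    red=m&((hsv[...,0]<8)|(hsv[...,0]>172))&(hsv[...,1]>110)&(hsv[...,2]>90)
    out=[]
    for k,r,z,mk in(('flange',.042,zf,y),('ring',.053,.042,red)):
        mk=cv2.morphologyEx(mk.astype(np.uint8),cv2.MORPH_OPEN,np.ones((2,2)))
        L=[]
        for v in range(win[2],win[3]):
            u=np.flatnonzero(mk[v])
            if len(u)>=2: L.append((u[0]-.5,v))
        L=np.array(L)[1:-1]; W=ray(p,L,z)[:,:2]
        f=lambda c: np.hypot(*(W-c).T)-r
        s=least_squares(f,[.62,-.21],loss='soft_l1',f_scale=.001); out.append(s.x); print(k,len(L),s.x.round(4),'rms mm',(1000*np.sqrt(np.mean(s.fun**2))).round(2))
    return out
E
python3 - <<'E'
from arc import *
s=get_state(); zb=s['tcp_pos'][2]-.1017
p=pickle.load(open('top3.pkl','rb')); q=pickle.load(open('side3.pkl','rb'))
arcs(p,zb+.01)
y,_=run(q,0,(308,342,148,178)); hy,ky=hullmask(y&(np.mgrid[0:400,0:640][0]<174))
print(zb, s['tcp_pos'])
for z in(zb-.003,zb,zb+.003): print('flange',z,fitc(q,hy,cyl(.042,0,.01),z,[.62,-.21]))
E
```

```text
flange 23 [ 0.6167 -0.2097] rms mm 0.76
ring 28 [ 0.6132 -0.21  ] rms mm 0.72
0.05952840898992946 [ 0.61934719 -0.20816636  0.16122841]
flange 0.05652840898992946 (array([ 0.62188786, -0.20818556]), np.float64(0.11914893984794617))
flange 0.05952840898992946 (array([ 0.62026192, -0.20415485]), np.float64(0.12127659469842911))
flange 0.06252840898992947 (array([ 0.61934449, -0.20178053]), np.float64(0.12765957415103912))
```

```bash
python3 - <<'E'
from arc import *
rp(); rel(down(133.9),[.6182,-.2078,.135])
E
```

```text
t 8.25 tcp [ 0.6193 -0.2082  0.1612] az_x 133.94 z [ 0.005 -0.001 -1.   ] q [-4.480e-01  4.870e-01  1.340e-01  1.212e+00  1.000e-03  3.560e-01] f [ 0.2 -0.3 -3.1] [-0.03  0.01 -0.03] gap 0.0291
shift [ 1.2 -0.7 26.2] rot [0.18 0.26 0.04]
```

Emit:
arm_command --motion '[{"x":1.2,"y":-0.7,"z":8,"rx":0.18,"ry":0.26,"rz":0,"hand":1},{"x":1.2,"y":-0.7,"z":14,"rx":0.18,"ry":0.26,"rz":0,"hand":1},{"x":1.2,"y":-0.7,"z":19,"rx":0.18,"ry":0.26,"rz":0,"hand":1},{"x":1.2,"y":-0.7,"z":23,"rx":0.18,"ry":0.26,"rz":0,"hand":1},{"x":1.2,"y":-0.7,"z":23,"rx":0.18,"ry":0.26,"rz":0,"hand":1}]'

```text
clock: 8.88
tcp_pos: [0.6168, -0.2079, 0.1358]
orientation: [-0.002, 0.392, 0.92, 0.0]
wrist_force: [0.3, -1.3, -2.7]
finger_gap: 0.0292
```

```bash
python3 - <<'E'
from side import *
from workcell import viewer
rp()
for c in('top','side'):
    p=viewer.read_camera(c); pickle.dump(p,open(c+'4.pkl','wb'))
    u,v=(401,165) if c=='top' else (325,165)
    save(c+'4',p['image'][v-35:v+35,u-35:u+35],6)
a,b=[cv2.resize(cv2.imread(f'pics/{c}4.png'),(400,400)) for c in('top','side')]; cv2.imwrite('pics/over4.png',np.hstack([a,b]))
E
```

```text
t 8.875 tcp [ 0.6168 -0.2079  0.1358] az_x 133.88 z [-0.004  0.002 -1.   ] q [-0.448  0.502  0.095  1.168 -0.     0.357] f [ 0.3 -1.3 -2.7] [-0.03 -0.06 -0.03] gap 0.0292
```

View pics/over4.png

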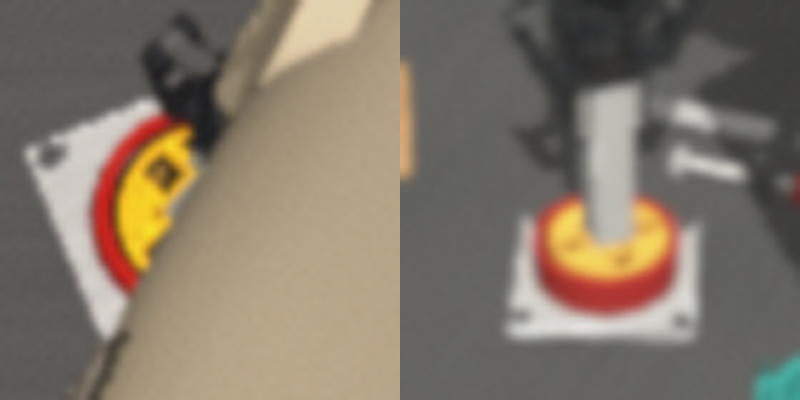

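Emit:
arm_command --motion '[{"x":-0.7,"y":0.2,"z":3,"rx":0,"ry":-0.2,"rz":0,"hand":1},{"x":-0.7,"y":0.2,"z":6,"rx":0,"ry":-0.2,"rz":0,"hand":1},{"x":-0.7,"y":0.2,"z":9,"rx":0,"ry":-0.2,"rz":0,"hand":1},{"x":-0.7,"y":0.2,"z":9,"rx":0,"ry":-0.2,"rz":0,"hand":1}]'

```text
clock: 9.48
tcp_pos: [0.6174, -0.2082, 0.1269]
orientation: [-0.0, 0.392, 0.92, -0.001]
wrist_force: [0.5, 0.1, -4.3]
finger_gap: 0.0296
```

```bash
python3 - <<'E'
from side import *
rp()
E
```

```text
t 9.475 tcp [ 0.6174 -0.2082  0.1269] az_x 133.89 z [-0.001 -0.001 -1.   ] q [-4.480e-01  5.060e-01  7.900e-02  1.144e+00 -1.000e-03  3.570e-01] f [ 0.5  0.1 -4.3] [ 0.05 -0.01  0.  ] gap 0.0296
```

Emit:
arm_command --motion '[{"x":0,"y":0,"z":3,"rx":0,"ry":0,"rz":0,"hand":1},{"x":0,"y":0,"z":6,"rx":0,"ry":0,"rz":0,"hand":1},{"x":0,"y":0,"z":8,"rx":0,"ry":0,"rz":0,"hand":1},{"x":0,"y":0,"z":8,"rx":0,"ry":0,"rz":0,"hand":1}]'

```text
clock: 9.98
tcp_pos: [0.6176, -0.2083, 0.1191]
orientation: [-0.0, 0.392, 0.92, -0.001]
wrist_force: [-0.2, -0.1, -3.3]
finger_gap: 0.0295
```

```bash
python3 - <<'E'
from side import *
rp()
E
```

```text
t 9.975 tcp [ 0.6176 -0.2083  0.1191] az_x 133.89 z [-0.001 -0.001 -1.   ] q [-4.480e-01  5.100e-01  6.600e-02  1.127e+00 -1.000e-03  3.570e-01] f [-0.2 -0.1 -3.3] [ 0.02 -0.01 -0.04] gap 0.0295
```

Emit:
arm_command --motion '[{"x":0,"y":0,"z":1,"rx":0,"ry":0,"rz":0,"hand":1},{"x":0,"y":0,"z":1.5,"rx":0,"ry":0,"rz":0,"hand":1},{"x":0,"y":0,"z":1.5,"rx":0,"ry":0,"rz":0,"hand":1}]'

```text
clock: 10.35
tcp_pos: [0.6179, -0.2085, 0.1183]
orientation: [0.0, 0.392, 0.92, -0.001]
wrist_force: [-1.0, -0.9, -0.1]
finger_gap: 0.0293
```

```bash
python3 - <<'E'
from side import *
rp()
E
```

```text
t 10.35 tcp [ 0.6179 -0.2085  0.1183] az_x 133.89 z [ 0.    -0.002 -1.   ] q [-4.480e-01  5.110e-01  6.500e-02  1.124e+00 -1.000e-03  3.570e-01] f [-1.  -0.9 -0.1] [0.05 0.15 0.04] gap 0.0293
```

The post's weight now rests on the disc: fz went from -3.3 to -0.1 N at a TCP height consistent with full seating. Releasing.

Emit:
arm_command --motion '[{"x":0,"y":0,"z":0.5,"rx":0,"ry":0,"rz":0,"hand":-1},{"x":0,"y":0,"z":0.5,"rx":0,"ry":0,"rz":0,"hand":-1},{"x":0,"y":0,"z":0.5,"rx":0,"ry":0,"rz":0,"hand":-1},{"x":0,"y":0,"z":0.5,"rx":0,"ry":0,"rz":0,"hand":-1},{"x":0,"y":0,"z":0.5,"rx":0,"ry":0,"rz":0,"hand":-1},{"x":0,"y":0,"z":0.5,"rx":0,"ry":0,"rz":0,"hand":-1}]'

```text
clock: 11.1
tcp_pos: [0.6177, -0.2084, 0.1174]
orientation: [0.0, 0.392, 0.92, -0.001]
wrist_force: [-0.8, -0.3, 0.1]
finger_gap: 0.0856
```

```bash
python3 - <<'E'
from side import *
from workcell import viewer
rp()
p=viewer.read_camera('side'); save('rel',p['image'][105:205,260:390],6)
E
```

```text
t 11.1 tcp [ 0.6177 -0.2084  0.1174] az_x 133.89 z [-0.    -0.001 -1.   ] q [-4.480e-01  5.110e-01  6.300e-02  1.123e+00 -1.000e-03  3.570e-01] f [-0.8 -0.3  0.1] [ 0.02  0.01 -0.04] gap 0.0856
```

View pics/rel.png

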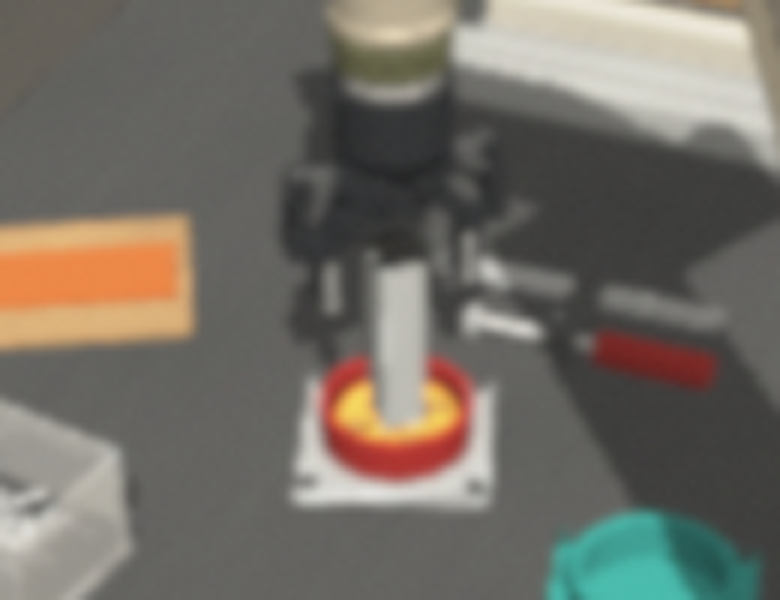

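The gripper is open and clear of the tube on both sides, and the post stands deep in the red ring. I'll withdraw straight up, then back toward the robot so the top camera can see.

Emit:
arm_command --motion '[{"x":0,"y":0,"z":-30,"rx":0,"ry":0,"rz":0,"hand":-1},{"x":0,"y":0,"z":-80,"rx":0,"ry":0,"rz":0,"hand":-1},{"x":0,"y":0,"z":-140,"rx":0,"ry":0,"rz":0,"hand":-1},{"x":0,"y":0,"z":-200,"rx":0,"ry":0,"rz":0,"hand":-1},{"x":70,"y":130,"z":-200,"rx":0,"ry":0,"rz":0,"hand":-1},{"x":140,"y":130,"z":-200,"rx":0,"ry":0,"rz":0,"hand":-1},{"x":200,"y":130,"z":-200,"rx":0,"ry":0,"rz":0,"hand":-1},{"x":240,"y":130,"z":-200,"rx":0,"ry":0,"rz":0,"hand":-1},{"x":240,"y":130,"z":-200,"rx":0,"ry":0,"rz":0,"hand":-1}]'

```text
clock: 12.28
tcp_pos: [0.5434, 0.0573, 0.3175]
orientation: [0.0, 0.391, 0.921, -0.0]
wrist_force: [-0.1, -0.1, 1.0]
finger_gap: 0.0854
```

```bash
python3 - <<'E'
from side import *
from workcell import viewer
rp()
for c in('top','side'):
    p=viewer.read_camera(c); pickle.dump(p,open(c+'5.pkl','wb'))
    u,v=(401,165) if c=='top' else (325,165)
    save(c+'5',p['image'][v-35:v+35,u-35:u+35],6)
    save(c+'5f',p['image'])
    C=cloud(p); n=(np.hypot(C[...,0]-.619,C[...,1]+.2085)<.04); X=C[n]
    print(c,'max z',np.percentile(X[:,2],[50,95,99]))
    hsv=cv2.cvtColor(p['image'],cv2.COLOR_RGB2HSV); y=n&(hsv[...,0]>18)&(hsv[...,0]<34)&(hsv[...,1]>110)&(hsv[...,2]>90)
    print('flange z',np.median(C[y][:,2]),y.sum())
a,b=[cv2.resize(cv2.imread(f'pics/{c}5.png'),(400,400)) for c in('top','side')]; cv2.imwrite('pics/fin.png',np.hstack([a,b]))
E
```

```text
t 12.275 tcp [0.5434 0.0573 0.3175] az_x 134.0 z [ 0.    -0.001 -1.   ] q [-4.10e-02  2.49e-01  1.69e-01  1.49e+00 -1.00e-03  7.61e-01] f [-0.1 -0.1  1. ] [-0.01 -0.03  0.02] gap 0.0854
top max z [0.03031311 0.16958509 0.17127408]
flange z 0.027477561761547163 400
side max z [0.07623073 0.16002492 0.16570235]
flange z 0.0245527667562683 53
```

View pics/fin.png

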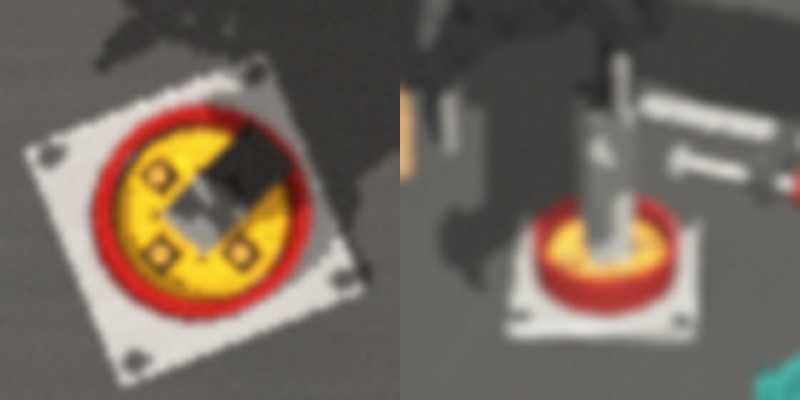

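View pics/top5f.png

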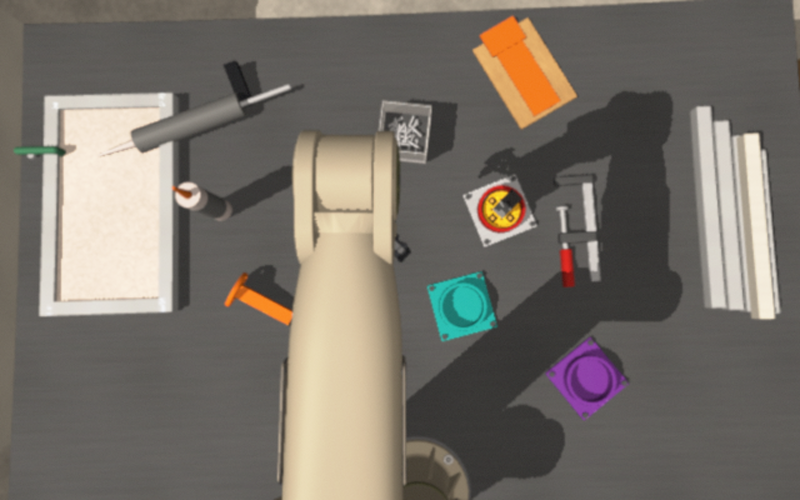

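The top view shows brass studs in the middle of three flange holes; the tube's top hides the fourth. The flange top is at about 26 mm (16 + 10 expected) and the tub, clamp and cartridge look unmoved, so I'm handing in.

```bash
python3 -c "
from workcell import hand_in; print(hand_in())"
```

```text
the job is handed in; nothing more can be done
None
```

The post now stands upright in the red socket, fully home on its studs, and the job is handed in at about 12.4 s on the clock. I gripped it near its top, raised it 22 mm along its axis and took it off the bed along post +x. I then turned it to the stud angle seen from above (about 44°), lowered it to the stud disc and let go.

**Last checks:**
- **Seating:** brass studs show in three flange holes; the tube's top hides the fourth. The flange top measures 25–27 mm against 26 mm expected. The post top reads 166–171 mm against 166 mm expected. The post's weight came off the wrist at the seated height.
- **Robot and other things:** the gripper is open and well clear. The cartridge, screw tub and bar clamp look unmoved in the last top view.

**Disagreements:** before lowering, the two cameras differed by a few millimetres on where the flange was, more in some fits. A partial ring fit from above was about 6 mm off the full one, so I ignored it. I lowered in small steps with force checks, and no side contact showed.

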